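# Clamp the wooden block with the draw latch

### The arm

A 7-joint arm with a two-finger parallel gripper is mounted at the origin on a cart in front of the work surface, level with it; the furniture and walls round the work are solid. World frame = base frame: x ahead of the robot, y to its left, z up, the work surface at z = 0. Lengths are in mm, angles in rad, forces in N, time in s.
With the tool pointing down it reaches from about 400 to 875 mm from the base axis. Payload 4.4 kg.
Tool frame: the origin (TCP) lies at the very end of the fingers, on their centre line; the grasp point (between the pads) lies 19 mm behind it; z points along the fingers, y is the direction in which the jaws open and shut (so a half turn about z gives the same grasp; the last joint's range is limited). The gripper opens to 85 mm and grips with 20 to 120 N. Pads are 22 mm wide; open, the fingers measure 114 mm over their backs; the gripper's body (76 mm by 85 mm) begins 54 mm behind the grasp point. The pads swing forward as they close: fully open they stand 13 mm farther back than shut.
Start: joints at [1.061, 0.628, 0.038, 1.517, -0.027, 0.996, -0.02], TCP at [279.122, -587.034, 231.313] pointing down, gripper open.
Joint ranges: [-3.06, 3.06], [-0.37, 2.12], [-1.25, 1.32], [0.18, 2.47], [-1.1, 4.24], [0.23, 1.98], [-2.94, 2.94]. Speed limits (rad/s): [2.57, 2.57, 3.14, 3.14, 3.14, 3.14, 3.14].

### API

Orientations are given as [roll, pitch, yaw] about the fixed x, y, z axes, in that order (R = Rz(yaw) Ry(pitch) Rx(roll)).
In Python, from cell import ctrl, eyes gives the robot as it stands.
- The arm moves only by the tool move_arm, never from a script. Its argument "increments" is a list of rows, each a list of 6 numbers: the shift along the tool's x, y, z in cm, then the turn, a rotation vector about the tool's x, y, z in degrees. In form: [[x, y, z, wx, wy, wz], ...]. A call has 1 to 20 rows; each row is the pose to reach, as a shift and turn from the pose commanded when the call began, along the tool's axes at that moment; what a row does not reach only later rows make up. A row lasts 1/10 s, in which the tool goes at most 50 mm and 8.59 degrees, less where a joint would pass 70% of its speed; a pose out of reach is approached as far as the arm can. A call with a gripper value outside its range is refused whole. "grip" is the opening, from -1 (shut) to 1 (fully open), set as the call begins (left out, the last holds). The fingers move at their own pace and stop on an object; the grip force is fixed at half the most. Time passes only in rows, so rows that repeat a pose let the fingers close. It gives the time, the measured TCP pose, the force and the opening at its end, in the units of the state.
- ctrl.read_state(): the state, without advancing time (a new reading comes with each control period).
- eyes.get_image(name): name is "side" or "top" or "wrist"; returns the picture (384x512x3 uint8, red, green, blue); there is no depth.
- eyes.calibration(name): a dict with "fx", "fy", "cx", "cy" (pixels), "pose" (4x4, takes a point from camera to world coordinates); the wrist camera has in their place "tool_from_camera" (4x4, takes a point from camera to tool coordinates, whose origin is the TCP and whose axes are the flange's). Camera axes: x right, y up, looking along -z (the intrinsics and any distortion apply to the point x, -y, -z); pixel columns grow to the right and rows downward; lengths in mm; the calibration is good to about 2 mm. A picture is of the moment at which its call begins: read the wrist's pose just before it. calibration takes no time and is no camera call.
- ctrl.finish_job(): hands the job in, once; it reports no verdict.
The state is a dict: "clock": time; "qpos": joint angles; "qd": joint speeds; "tau": joint torques, N m; "eef_pos": TCP position; "tool_rot": TCP orientation; "force": force on the tool from outside, world axes, zero at the start; "torque": the same for the moment, N m; "width": finger opening in mm.
Only numpy, scipy, OpenCV 4.12 (cv2) and the standard library are available. Lean on these libraries where they do the work, as an engineer would, in place of code of your own. Each camera call takes 0.05 s, during which the arm holds its last target. There are 200 camera calls.

### The job

Lay the wooden block flat and lengthwise between the two jaws of the clamping jig, centred on them, let go of it, then lift the latch's wire loop over the keeper on the sliding carriage and lower it behind the keeper's lip while the lever still stands up. Then press the lever all the way down, past centre, so that the latch draws the carriage up and holds the block tight, and leave the other things on the bench where they are.

Things in the scene. Friction and masses are not known exactly. Their poses are not given: they have to be found in the camera images.
- wood_block: plain wooden block, 45 (its x) x 90 (its y) x 38 mm (z), 0.09 kg, loose, lying flat on the bench; origin at the centre of its underside, z up.
- jig: clamping jig fixed to the bench: dark steel base plate 110 (its x) x 340 (its y) x 12 mm, origin at the centre of its underside, z up. Along its y axis, from the -y end: moving jaw, 98 mm pocket, fixed jaw, keeper, latch bracket with the lever. All mechanism motion is in the jig's y-z plane at x = 0.
- pocket (a point): centre of the pocket floor between the jaws, jig (0, -90, 20) mm; axes as the jig's. With the carriage out the pocket is 98 mm long along jig y, so the 90 mm block goes in lengthwise with 8 mm of play. It is 59 mm wide, open at the sides; the jaws rise 26 mm above this floor, the block 12 mm above the jaws. Beside the floor (jig x 31 to 38 mm) guides 1 mm lower, then base plate 8 mm lower.
- pressure_pad: black sprung pad, 50 wide x 22 high x 5 mm, on the inner face of the moving jaw (5 N per mm, 5 mm of travel to jig -y). Its frame coincides with the jig's frame while the carriage is out and the pad is free: its origin is not on the pad itself.
- carriage (a joint): travel in m of the sliding carriage (moving jaw, plate and keeper together) along jig +y; 0 = out, jaws open; a light spring (about 2 to 3 N) pushes it back to 0. The closed latch draws it to about 0.010 (0.0095 or so with the block clamped); the block is touched at 0.008.
- keeper (a point): seat of the loop's bar in the steel keeper on the carriage, jig (0, 15.5, 43) mm with the carriage out; axes as the jig's. Keeper, 24 mm wide in x: post with its face 4 mm to the +y side; lip from the post over the seat, 7 to 12 mm above it, ending 3 mm to the -y side; ledge 4.5 mm below, reaching 23.5 mm to -y. Lower the bar onto the ledge 8 to 22 mm to the -y side of the seat, clear of the lip.
- lever_pivot (a point): hinge axis of the lever (along jig x), jig (0, 97, 45) mm; axes as the jig's. The loop's hinge pin sits on the lever: at lever angle q it lies from the pivot at jig y = 0.0235 cos q + 0.005 sin q, z = 0.0235 sin q - 0.005 cos q (m). When the lever is pressed the loop's bar slides in under the keeper's lip and draws the carriage.
- lever_tip (a point): point on the upper face of the lever, 68 mm from the pivot along it and 6.5 mm off the pivot plane. The flat steel lever is 24 mm wide, 7 mm thick and ends 80 mm from the pivot. Axes as the lever's: y along it away from the pivot, z out of its upper face (which looks to jig -y when the lever stands up).
- lever (a joint): angle of the lever, rad: 0 = fully down, flat, pointing to jig +y; 1.57 = straight up; up to 2.1 it leans over towards the keeper (jig -y). It starts half up (0.7 to 1.15) and stays where it is left (0.06 N m of friction). Centre is passed at about 0.2 rad; closing on the block takes about 5 N at the tip.
- loop_bar (a point): middle of the cross bar (8 mm thick, 44 mm wide in jig x) of the wire loop, 95 mm from the hinge pin on the lever, on which the loop hangs loose: carry the bar in the jig's y-z plane and lever and loop follow. It starts lying on top of the keeper; to put it 16 mm past the seat towards jig -y the lever must stand at about 1.95 rad. Axes: x the hinge axis, -y from pin to bar, z to the tab.
- loop_tab (a point): centre of the round head of the pull tab on the loop's cross bar, 34 mm from the middle of the bar along the loop's z: a steel disc 18 mm in diameter, 14 mm thick, flat faces to jig +x and -x, on a 10 x 6 mm stem, standing about upright at the start. Gripped on its flat faces from above, it can turn between the fingers.
- v_block: grey steel V-block, 60 x 50 x 40 mm, loose bystander; origin at the centre of its underside. Block and V-block may have changed places.
- nut_0: large hexagon nut, 36 x 41 x 19 mm, loose bystander; origin at the centre of its underside.
- bush_bronze: bronze bush, 40 mm diameter, 45 mm high, loose bystander; origin at the centre of its underside.
Things that resemble listed ones, but are neither listed nor needed, are in the scene too. What is shaped like the wood_block but pink is not meant.

How it is judged:
By the outcome, as a careful person would: the job done as asked, in the order asked, and still so for the second after the job is handed in, with the robot touching nothing.
It also fails if it takes over 54 s, if anything falls off the work surface, if the arm or the gripper's body presses on something with over 40 N, if the wrist force passes 120 N, or if a joint passes its speed limit or range.

## Working session

There is one attempt and no reset: what is moved stays moved. The work goes in short steps, Python scripts to look and compute and a tool call to move; the robot and the scene stay as the last step left them, time stands still between calls to the robot, and variables do not carry over. Pictures are saved under pics/ and viewed, about 8 in all and at most 12, crops included, and the job is handed in when it is done.

Besides the shell and the picture viewer there is one more tool, called after "Request:" as name(argument=value, ...), one argument or row to a line, values as JSON. move_arm: Moves the arm, as the interface text tells. Its arguments: {"type":"object","properties":{"increments":{"type":"array","items":{"type":"array","items":{"type":"number"}}},"grip":{"type":"number"}},"required":["increments"]}

```bash
mkdir -p pics; ls; cat > h.py <<'E'
import numpy as np, cv2
from scipy.spatial.transform import Rotation as R
from cell import ctrl, eyes
def T(st):
    M=np.eye(4); M[:3,:3]=R.from_euler('xyz',st["tool_rot"]).as_matrix(); M[:3,3]=st["eef_pos"]; return M
def cam(name,st=None):
    c=eyes.calibration(name)
    P=np.array(c["pose"]) if "pose" in c else T(st)@np.array(c["tool_from_camera"])
    K=np.array([[c["fx"],0,c["cx"]],[0,c["fy"],c["cy"]],[0,0,1.]]); return K,P,c
def ray(K,P,uv,c=None):
    d=np.array([(uv[0]-K[0,2])/K[0,0],-(uv[1]-K[1,2])/K[1,1],-1.]); return P[:3,3],P[:3,:3]@d
def onz(K,P,uv,z):
    o,d=ray(K,P,uv); return o+d*(z-o[2])/d[2]
def tri(rays):
    A=np.zeros((3,3));b=np.zeros(3)
    for o,d in rays:
        d=d/np.linalg.norm(d);M=np.eye(3)-np.outer(d,d);A+=M;b+=M@o
    x=np.linalg.solve(A,b); return x,[np.linalg.norm(np.cross(x-o,d/np.linalg.norm(d))) for o,d in rays]
def proj(K,P,X):
    p=np.linalg.inv(P)@np.append(X,1); return np.array([K[0,2]+K[0,0]*p[0]/-p[2],K[1,2]-K[1,1]*p[1]/-p[2]])
def save(im,n): cv2.imwrite("pics/"+n,im[:,:,::-1])
def load(n): return cv2.imread("pics/"+n)[:,:,::-1]
E
python3 - <<'E'
from h import *
st=ctrl.read_state(); print(st)
for n in("top","side","wrist"):
    save(eyes.get_image(n),n+"0.png"); K,P,c=cam(n,st); print(n,{k:v for k,v in c.items() if k not in("pose",)}, P.round(2).tolist())
E
```

```text
pics
{'clock': 0.0, 'qpos': array([ 1.06118971,  0.62933348,  0.03846124,  1.51836786, -0.02701576,
        0.99630585, -0.01998558]), 'qd': array([ 0.00105393,  0.00141124, -0.00030827,  0.0007286 , -0.00046382,
       -0.00164138, -0.00301638]), 'tau': array([-1.16331736e-03, -5.63414598e+01,  1.22581411e+00, -1.93450963e+01,
        1.10399147e-02,  1.02963770e-02,  9.73337166e-06]), 'eef_pos': array([ 278.84839984, -586.45511181,  230.39768308]), 'tool_rot': array([-3.13969673e+00,  2.25598331e-05,  4.43796882e-01]), 'force': array([ 1.06129672,  0.52394564, -0.3471122 ]), 'torque': array([ 0.00509698,  0.01792917, -0.03378922]), 'width': 85.3711221417953}
top {'fx': 472.23397611518965, 'fy': 472.23397611518965, 'cx': 250.36483688561995, 'cy': 188.58220978089386} [[0.03, 0.98, -0.18, 274.8], [-1.0, 0.03, 0.01, 104.81], [0.01, 0.18, 0.98, 1441.12], [0.0, 0.0, 0.0, 1.0]]
side {'fx': 455.838879801278, 'fy': 455.838879801278, 'cx': 263.39670003756294, 'cy': 193.6437169696662} [[-0.97, 0.1, -0.22, 255.86], [-0.24, -0.4, 0.88, 1229.07], [-0.0, 0.91, 0.41, 583.04], [0.0, 0.0, 0.0, 1.0]]
wrist {'fx': 334.2916709548778, 'fy': 334.2916709548778, 'cx': 252.6489305655333, 'cy': 189.8089951215522, 'tool_from_camera': array([[ 7.44237937e-04,  9.58558182e-01,  2.84895873e-01,
         7.31314185e+01],
       [ 9.99998759e-01, -1.10890453e-03,  1.11869817e-03,
         1.10494559e+00],
       [ 1.38825961e-03,  2.84894687e-01, -9.58557818e-01,
        -1.42120693e+02],
       [ 0.00000000e+00,  0.00000000e+00,  0.00000000e+00,
         1.00000000e+00]])} [[0.43, 0.86, 0.26, 345.49], [-0.9, 0.41, 0.12, -556.29], [-0.0, -0.28, 0.96, 372.51], [0.0, 0.0, 0.0, 1.0]]
```

View pics/top0.png

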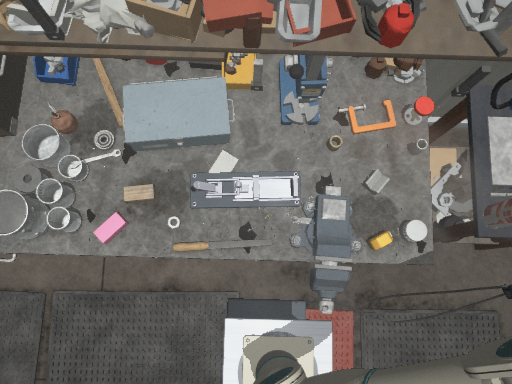

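View pics/side0.png

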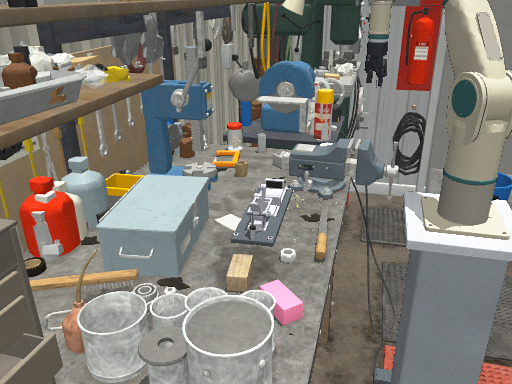

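Candidates, in top-view pixels: the wooden block at (139,192), and the pink lookalike at (110,228). The grey V-block is at (376,181), a file handle at (190,246) and a broom handle at (108,90). By colour and shape I choose (139,192). The jig is at (245,189). I'll check the choice in one close crop.

```bash
python3 - <<'E'
from h import *
t=load("top0.png"); s=load("side0.png")
a=cv2.resize(t[160:250,95:310],None,fx=3.7,fy=3.7,interpolation=cv2.INTER_CUBIC)[:333,:795]
b=cv2.resize(s[170:300,200:330],None,fx=2,fy=2,interpolation=cv2.INTER_CUBIC)
c=np.zeros((600,800,3),np.uint8); c[:a.shape[0],:a.shape[1]]=a; c[335:595,:260]=b
w=cv2.resize(s[170:250,225:300],None,fx=3.3,fy=3.3,interpolation=cv2.INTER_CUBIC); c[335:335+w.shape[0],300:300+w.shape[1]]=w[:265]
save(c,"crop1.png")
K,P,_=cam("top")
for uv in [(139,192),(245,189),(190,189),(300,189),(110,228),(376,181),(336,143),(174,222)]: print(uv,onz(K,P,uv,15).round())
hsv=cv2.cvtColor(t,cv2.COLOR_RGB2HSV); m=cv2.inRange(hsv,(8,60,60),(25,255,255)); m[:175]=0;m[210:]=0;m[:,:115]=0;m[:,165:]=0
cn=max(cv2.findContours(m,0,1)[0],key=cv2.contourArea); print(cv2.contourArea(cn),cv2.minAreaRect(cn))
q=cv2.boxPoints(cv2.minAreaRect(cn)); print([onz(K,P,p,38)[:2].round(1) for p in q])
E
```

```text
(139, 192) [515. 433.  15.]
(245, 189) [534. 110.  15.]
(190, 189) [529. 278.  15.]
(300, 189) [539. -59.  15.]
(110, 228) [402. 513.  15.]
(376, 181) [ 571. -294.   15.]
(336, 143) [ 688. -171.   15.]
(174, 222) [426. 321.  15.]
79.0 ((134.5, 196.0), (8.0, 21.0), 90.0)
[array([509.7, 472.9]), array([511.5, 410. ]), array([487.2, 408.4]), array([485.4, 471.1])]
```

View pics/crop1.png

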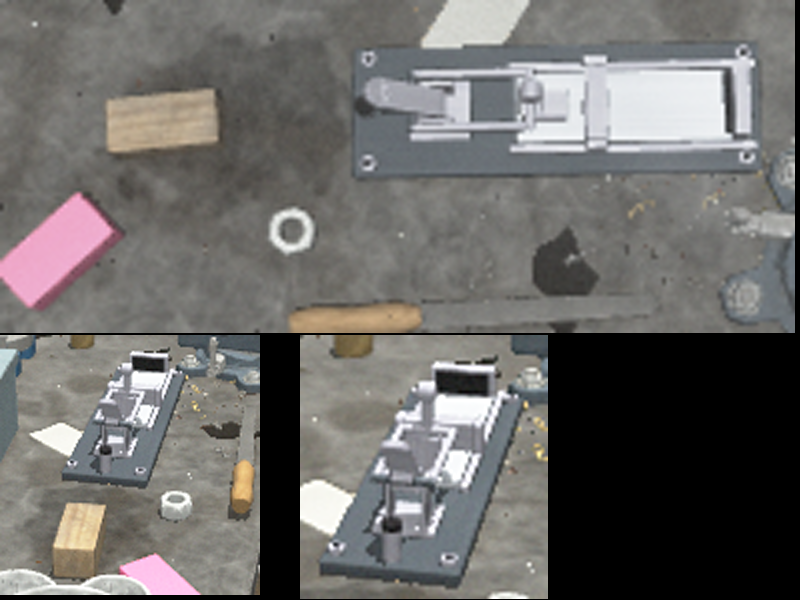

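The crop confirms it: the plain wooden block is at top pixel (139,192) and the pink one at (110,228) is the decoy. The jig lies with its lever end to image left (world +y), the loop tab is at about (239,185), and the pocket is at about (275,188). Next I fly over for wrist views.

Request:
move_arm(
  increments=[
    [0, 0, -5, 0, 0, 0],
    [0, 0, -10, 0, 0, 0],
    [3, -3, -13, 0, 0, -8],
    [52.5, -54.3, -13, 0, 0, -64.6],
    [52.5, -54.3, -13, 0, 0, -64.6],
    [52.5, -54.3, -13, 0, 0, -64.6],
    [52.5, -54.3, -13, 0, 0, -64.6],
    [52.5, -54.3, -13, 0, 0, -64.6],
    [52.5, -54.3, -13, 0, 0, -64.6],
    [52.5, -54.3, -13, 0, 0, -64.6],
    [52.5, -54.3, -13, 0, 0, -64.6],
    [52.5, -54.3, -13, 0, 0, -64.6],
    [52.5, -54.3, -13, 0, 0, -64.6],
    [52.5, -54.3, -13, 0, 0, -64.6],
    [52.5, -54.3, -13, 0, 0, -64.6],
    [52.5, -54.3, -13, 0, 0, -64.6],
    [52.5, -54.3, -13, 0, 0, -64.6],
    [52.5, -54.3, -13, 0, 0, -64.6],
    [52.5, -54.3, -13, 0, 0, -64.6],
    [52.5, -54.3, -13, 0, 0, -64.6],
  ],
  grip=1,
)

```text
clock: 2.15
eef_pos: [519.8, 127.4, 360.9]
tool_rot: [-3.141, 0.002, 1.57]
force: [-0.3, -0.2, -0.1]
width: 85.7
```

```bash
cat > snap.py <<'E'
import sys,json
from h import *
n=sys.argv[1]; st=ctrl.read_state(); im=eyes.get_image("wrist"); save(im,n+".png")
json.dump({"eef_pos":list(st["eef_pos"]),"tool_rot":list(st["tool_rot"])},open("pics/"+n+".json","w"))
E
python3 snap.py w1
```

Request:
move_arm(
  increments=[
    [20, 0, 0, 0, 0, 0],
    [20, 0, 0, 0, 0, 0],
    [20, 0, 0, 0, 0, 0],
    [20, 0, 0, 0, 0, 0],
    [20, 0, 0, 0, 0, 0],
    [20, 0, 0, 0, 0, 0],
  ],
)

```text
clock: 2.8
eef_pos: [520.1, 327.8, 361.0]
tool_rot: [-3.141, 0.001, 1.571]
force: [0.9, -1.9, -0.2]
width: 85.0
```

```bash
python3 snap.py w2; python3 - <<'E'
from h import *
c=np.hstack([cv2.resize(load(n)[a:b],None,fx=.78125*2,fy=.78125*2)[:600] for n,a,b in (("w1.png",0,384),)]); save(c,"v1.png")
c=cv2.resize(load("w2.png"),(800,600)); save(c,"v2.png")
E
```

```text
(no output)
```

View pics/v1.png

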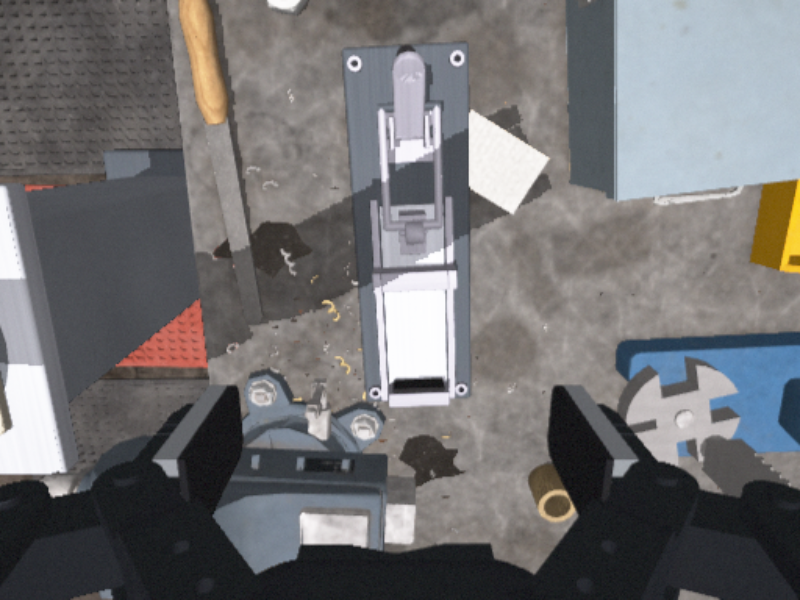

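View pics/v2.png

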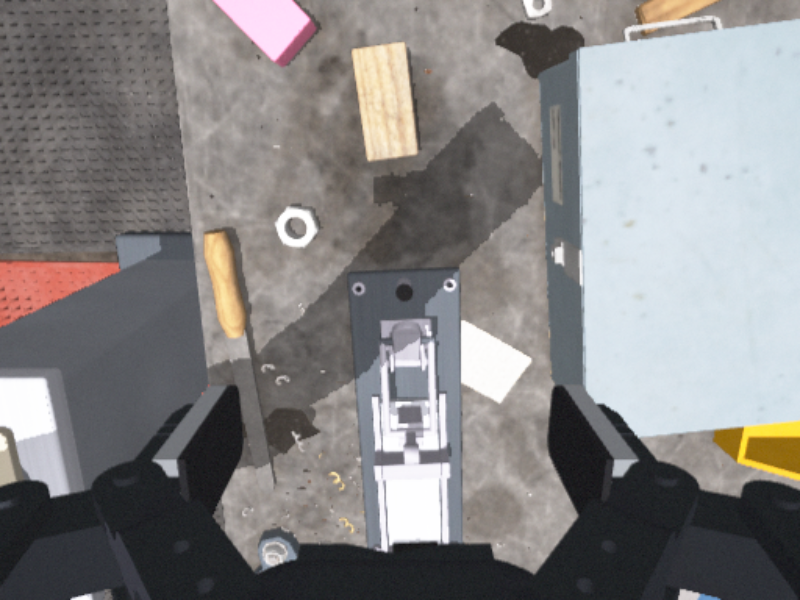

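v1 shows the jig with bolts at about (354,64), (457,58), (375,393), (461,390), the pocket floor at (416,333) and the tab at about (414,234). v2 shows the wooden block with corners at about (354,48), (405,42), (418,152), (367,160), and jig bolts at (359,288), (450,285). Computing poses from these.

```bash
python3 - <<'E'
from h import *
import json
def C(n): return cam("wrist",json.load(open(f"pics/{n}.json")))
s=1.5625
K1,P1,_=C("w1");K2,P2,_=C("w2");Kt,Pt,_=cam("top")
def ref(n,uv):
    g=cv2.cvtColor(load(n+".png"),cv2.COLOR_RGB2GRAY).astype(float); u,v=[int(round(x/s)) for x in uv]; r=6
    w=g[v-r:v+r+1,u-r:u+r+1]; b=np.median(w); m=np.clip(w-b-25,0,None); m=m*(m>0)
    yy,xx=np.mgrid[-r:r+1,-r:r+1]; return np.array([u+(m*xx).sum()/m.sum(),v+(m*yy).sum()/m.sum()])
b1=[ref("w1",p) for p in((354,64),(457,58),(375,393),(461,390))]
b2=[ref("w2",p) for p in((359,288),(450,285))]
print(np.array(b1)*s,np.array(b2)*s)
for i in(0,1): print("tri bolt",*tri([ray(K1,P1,b1[i]),ray(K2,P2,b2[i])]))
W=np.array([onz(K1,P1,p,13) for p in b1]); print(W.round(1)); print("from w2",[onz(K2,P2,p,13).round(1) for p in b2])
c=W.mean(0); ax=(W[0]+W[1]-W[2]-W[3])[:2]; ax/=np.linalg.norm(ax); print("jig c",c,"yaw",np.degrees(np.arctan2(-ax[0],ax[1])), np.linalg.norm(W[0]-W[2]),np.linalg.norm(W[1]-W[3]),np.linalg.norm(W[0]-W[1]))
# pocket floor & tab
print("tab",*tri([ray(K1,P1,np.array((414,234))/s),ray(K2,P2,np.array((411,450))/s)]))
# block
im=load("w2.png");hsv=cv2.cvtColor(im,cv2.COLOR_RGB2HSV);m=cv2.inRange(hsv,(8,55,120),(28,200,255)); m[:15]=0;m[110:]=0;m[:,:215]=0;m[:,275:]=0
m=cv2.morphologyEx(m,cv2.MORPH_CLOSE,np.ones((5,5)))
cn=max(cv2.findContours(m,0,1)[0],key=cv2.contourArea);r=cv2.minAreaRect(cn);print("mask",np.array(cv2.boxPoints(r))*s)
q=np.array([(354,48),(405,42),(418,152),(367,160)])/s
for Q in(q,cv2.boxPoints(r)):
  for z in(38,): 
    B=np.array([onz(K2,P2,p,z) for p in Q]); print(B.round(1).tolist(),B.mean(0),[np.linalg.norm(B[i]-B[i-1]).round(1) for i in range(4)])
ct=np.array([(106,102),(217,89),(219,143),(108,154)])/3.7+[95,160]
print("block h",[ [x.round(1) for x in (tri([ray(K2,P2,q[i]),ray(Kt,Pt,ct[j])]))] for i,j in((0,0),(1,0))], tri([ray(K2,P2,q.mean(0)),ray(Kt,Pt,ct.mean(0))]))
E
```

```text
[[353.64724672  62.86818747]
 [456.4803483   57.49106741]
 [379.54590752 391.7739337 ]
 [456.53130032 388.63576892]] [[358.14516129 287.76545699]
 [450.13363487 285.46757519]]
tri bolt [485.32855624 263.66490783  15.80526644] [np.float64(0.250130046958269), np.float64(0.2501300469582914)]
tri bolt [573.42163196 267.31998618  20.20658244] [np.float64(0.6754180565989383), np.float64(0.6754180565991422)]
[[484.9 264.   13. ]
 [573.5 268.3  13. ]
 [504.7 -49.3  13. ]
 [584.3 -45.7  13. ]]
from w2 [array([485.4, 262.9,  13. ]), array([574.9, 265.3,  13. ])]
jig c [536.85123919 109.33432873  13.        ] yaw 2.795156434380705 313.9989324199857 314.18783077394704 88.74806769751488
tab [536.15169614 127.0638959   82.07800273] [np.float64(0.038701882379504324), np.float64(0.03870188237960046)]
mask [[349.99994   48.437508]
 [404.24994   40.6875  ]
 [420.37497  153.5625  ]
 [366.12497  161.3125  ]]
[[487.6, 472.4, 38.0], [529.1, 476.9, 38.0], [540.8, 390.9, 38.0], [497.0, 384.2, 38.0]] [513.6270658  431.10344943  38.        ] [np.float64(88.7), np.float64(41.7), np.float64(86.8), np.float64(44.4)]
[[484.4, 472.1, 38.0], [528.5, 477.9, 38.0], [542.9, 389.6, 38.0], [496.2, 383.1, 38.0]] [512.97984468 430.66637893  38.        ] [np.float64(89.8), np.float64(44.5), np.float64(89.4), np.float64(47.1)]Traceback (most recent call last):
  File "<stdin>", line 27, in <module>
AttributeError: 'list' object has no attribute 'round'. Did you mean: 'count'?
```

Request:
move_arm(
  increments=[
    [10.3, -0.7, 21, 0, 0, -7],
    [10.3, -0.7, 21, 0, 0, -7],
    [10.3, -0.7, 21, 0, 0, -7],
    [10.3, -0.7, 21, 0, 0, -7],
    [10.3, -0.7, 21, 0, 0, -7],
    [10.3, -0.7, 21, 0, 0, -7],
    [10.3, -0.7, 21, 0, 0, -7],
  ],
)

```text
clock: 3.55
eef_pos: [514.6, 429.2, 151.8]
tool_rot: [3.141, 0.002, 1.691]
force: [0.8, 0.3, 0.1]
width: 85.6
```

```bash
python3 snap.py w3; cat > blk.py <<'E'
from h import *
import json
s=json.load(open("pics/w3.json")); K3,P3,_=cam("wrist",s);K2,P2,_=cam("wrist",json.load(open("pics/w2.json")))
hsv=cv2.cvtColor(load("w3.png"),cv2.COLOR_RGB2HSV);m=cv2.inRange(hsv,(8,50,150),(28,200,255))
m=cv2.morphologyEx(m,cv2.MORPH_OPEN,np.ones((5,5)));m=cv2.morphologyEx(m,cv2.MORPH_CLOSE,np.ones((9,9)))
cn=max(cv2.findContours(m,0,1)[0],key=cv2.contourArea);r=cv2.minAreaRect(cn);q=cv2.boxPoints(r);print(cv2.contourArea(cn),r)
ap=cv2.approxPolyDP(cn,8,True)[:,0];print(ap.tolist())
B=np.array([onz(K3,P3,p,38) for p in q]);print(B.round(1).tolist(),B.mean(0),[np.linalg.norm(B[i]-B[i-1]).round(1) for i in range(4)])
q2=np.array([(354,48),(405,42),(418,152),(367,160)])/1.5625
for p2 in q2:
    p=min(ap,key=lambda p:np.linalg.norm(onz(K3,P3,p,38)-onz(K2,P2,p2,38)));x,e=tri([ray(K3,P3,p),ray(K2,P2,p2)]);print("corner",p,x.round(1),np.round(e[0],1))
E
python3 blk.py
```

```text
2716.0 ((247.5, 176.0), (100.0, 55.0), 90.0)
[[221, 126], [221, 158], [239, 165], [238, 189], [222, 190], [223, 221], [239, 212], [258, 226], [246, 220], [256, 202], [243, 199], [242, 180], [256, 178], [257, 152], [269, 151], [275, 129]]
[[485.5, 472.0, 38.0], [526.8, 477.0, 38.0], [538.1, 396.4, 38.0], [493.1, 390.9, 38.0]] [510.8542961  434.08717336  38.        ] [np.float64(81.5), np.float64(41.5), np.float64(81.5), np.float64(45.4)]
corner [221 126] [487.  472.2  38.8] 0.7
corner [275 129] [527.8 475.6  43.4] 1.2
corner [258 226] [533.2 390.   25.9] 8.2
corner [223 221] [494.5 383.    7.4] 0.8
```

```bash
sed -i 's/(8,50,150),(28,200,255)/(5,38,120),(35,255,255)/; s/ap=cv2.approxPolyDP(cn,8/cn=cv2.convexHull(cn);ap=cv2.approxPolyDP(cn,8/' blk.py; python3 blk.py; python3 -c "
from h import *
i=load('w3.png');save(i[60:310,120:390],'v3.png')"
```

```text
5860.0 ((248.5, 179.0), (108.0, 57.0), 90.0)
[[275, 125], [276, 231], [225, 233], [220, 127]]
[[485.4, 472.8, 38.0], [528.2, 478.0, 38.0], [540.6, 390.3, 38.0], [493.6, 384.7, 38.0]] [511.96128524 431.43938787  38.        ] [np.float64(88.5), np.float64(43.0), np.float64(88.5), np.float64(47.3)]
corner [220 127] [486.9 471.7  42. ] 1.0
corner [275 125] [528.1 477.5  32.2] 1.1
corner [276 231] [540.5 390.6  34.5] 0.5
corner [225 233] [497.2 384.   35.6] 0.4
```

View pics/v3.png

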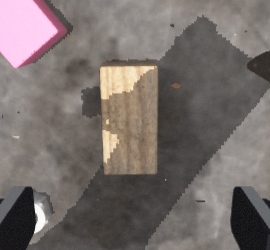

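The close view confirms the block (corners at full-image (220,127), (275,125), (276,231), (225,233)), with its top measured at 36±4 mm. Descending to grasp.

Request:
move_arm(
  increments=[
    [0.1, -0.1, 6, 0, 0, 0],
    [0.1, -0.1, 11, 0, 0, 0],
    [0.1, -0.1, 13.5, 0, 0, 0],
    [0.1, -0.1, 14.5, 0, 0, 0],
    [0.1, -0.1, 14.5, 0, 0, 0],
  ],
)

```text
clock: 4.1
eef_pos: [513.2, 431.6, 7.2]
tool_rot: [3.141, 0.0, 1.692]
force: [0.3, 0.0, 1.1]
width: 85.0
```

Request:
move_arm(
  increments=[
    [0, 0, 0, 0, 0, 0],
    [0, 0, 0, 0, 0, 0],
    [0, 0, 0, 0, 0, 0],
    [0, 0, 0, 0, 0, 0],
    [0, 0, 0, 0, 0, 0],
    [0, 0, 0, 0, 0, 0],
    [0, 0, 0, 0, 0, 0],
  ],
  grip=-1,
)

```text
clock: 4.8
eef_pos: [513.2, 433.8, 8.9]
tool_rot: [3.138, -0.002, 1.693]
force: [-0.3, -1.0, 6.1]
width: 43.8
```

Request:
move_arm(
  increments=[
    [0, 0, -4, 0, 0, 0],
    [0, 0, -9, 0, 0, 0],
    [0, 0, -14, 0, 0, 0],
    [0, 0, -19, 0, 0, 0],
    [-4, -0.2, -22, 0, 0, 0],
    [-41.3, -2.2, -22, 0, 0, 4.2],
    [-41.3, -2.2, -22, 0, 0, 4.2],
    [-41.3, -2.2, -22, 0, 0, 4.2],
    [-41.3, -2.2, -22, 0, 0, 4.2],
    [-41.3, -2.2, -22, 0, 0, 4.2],
    [-41.3, -2.2, -22, 0, 0, 4.2],
    [-41.3, -2.2, -22, 0, 0, 4.2],
    [-41.3, -2.2, -22, 0, 0, 4.2],
    [-41.3, -2.2, -22, 0, 0, 4.2],
    [-41.3, -2.2, -15, 0, 0, 4.2],
    [-41.3, -2.2, -11.2, 0, 0, 4.2],
    [-41.3, -2.2, -11.2, 0, 0, 4.2],
  ],
)

```text
clock: 6.5
eef_pos: [536.8, 20.4, 114.6]
tool_rot: [-3.133, 0.0, 1.622]
force: [-0.4, -0.1, 0.2]
width: 44.1
```

```bash
python3 snap.py w4; python3 - <<'E'
from h import *
i=load("w4.png"); save(cv2.resize(i[:384],(800,600)),"v4.png")
E
```

```text
(no output)
```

View pics/v4.png

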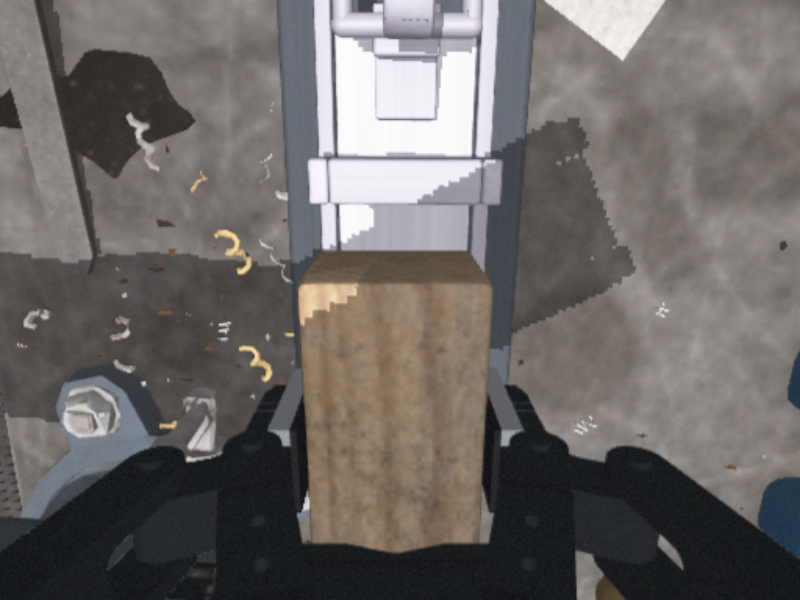

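v4 shows the block squarely held with its front top edge at (302–490, 283) and its bottom edge at (320–477, 252). The fixed jaw's near edge is at v=203, from u=308 to 500, and the jig centreline is at u≈407. Computing the correction.

```bash
python3 - <<'E'
from h import *
import json
s=json.load(open("pics/w4.json"));K,P,_=cam("wrist",s);M=np.linalg.inv(T(s))
now=ctrl.read_state();print(now["eef_pos"],now["tool_rot"])
f=lambda u,v,z:(onz(K,P,np.array((u,v))/1.5625,z))
j=[f(308,203,46),f(500,203,46)];print("jaw",j, "width",np.linalg.norm(j[0]-j[1]))
z0=s["eef_pos"][2]
t=[f(302,283,z0+31),f(490,283,z0+31)];b=[f(320,252,z0-7),f(477,252,z0-7)]
print("blk top edge",t,"bot",b)
pl=[f(287,120,12),f(527,120,12)];print("plate",pl)
tl=lambda X:(M@np.append(X,1))[:3].round(1)
jm=(j[0]+j[1])/2; bm=(t[0]+t[1]+b[0]+b[1])/4; pm=(pl[0]+pl[1])/2
print("tool frame: jaw mid",tl(jm),"block front",tl(bm),"plate mid",tl(pm),"jaw",tl(j[0]),tl(j[1]))
E
```

```text
[538.02367269  20.8120318  115.82502364] [-3.13522044e+00 -2.55007613e-04  1.62190466e+00]
jaw [array([499.94428842,  66.94280125,  46.        ]), array([576.54137484,  70.97688955,  46.        ])] width 76.70324319480565
blk top edge [array([515.37349213,  61.35495107, 145.63001653]), array([556.70536308,  63.58764429, 145.63001653])] bot [array([513.81126938,  60.40659881, 107.63001653]), array([559.33564207,  62.84126149, 107.63001653])]
plate [array([484.7463369 ,  98.98342791,  12.        ]), array([591.1803453 , 104.45215353,  12.        ])]
tool frame: jaw mid [48.4  4.5 68.6] block front [ 41.6   1.5 -12. ] plate mid [ 81.1   6.2 102.6] jaw [ 48.3 -33.8  68.9] [48.5 42.9 68.3]
```

Request:
move_arm(
  increments=[
    [0.2, 0, 2.5, 0, 0, 0],
    [0.2, 0, 4.5, 0, 0, 0],
    [0.2, 0, 5, 0, 0, 0],
    [0.2, 0, 5, 0, 0, 0],
    [0.2, 0, 5, 0, 0, 0],
  ],
)

```text
clock: 7.05
eef_pos: [541.9, 22.6, 70.2]
tool_rot: [3.138, -0.0, 1.62]
force: [-0.4, 0.6, -0.4]
width: 43.6
```

```bash
python3 - <<'E'
from h import *
import json
for n in "ab":
    st=ctrl.read_state();print(st["eef_pos"],st["tool_rot"]); save(eyes.get_image("wrist"),"w5.png")
json.dump({"eef_pos":list(st["eef_pos"]),"tool_rot":list(st["tool_rot"])},open("pics/w5.json","w"))
save(eyes.get_image("side"),"s5.png")
save(cv2.resize(load("w5.png")[:300,130:390],None,fx=2,fy=2),"v5.png")
E
```

```text
[541.87216481  22.5511753   70.16103312] [ 3.13848271e+00 -2.13751047e-04  1.62036397e+00]
[541.79231192  22.38009917  70.07712055] [ 3.13849737e+00 -1.19124713e-04  1.62018208e+00]
```

View pics/v5.png

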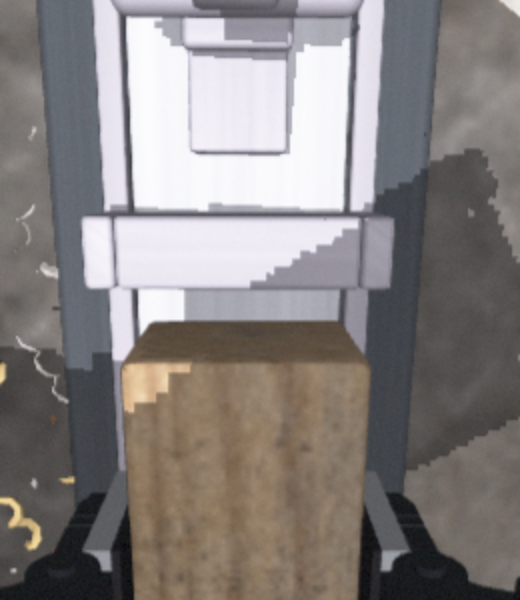

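v5 shows the block's front bottom edge at v=322 (mid u=247) and the jaw's near edge at v=289 (mid u=238), so the block sits about 2 mm too far to +x. Computing.

```bash
python3 - <<'E'
from h import *
import json
s=json.load(open("pics/w5.json"));K,P,_=cam("wrist",s);M=np.linalg.inv(T(s))
f=lambda u,v,z:(M@np.append(onz(K,P,np.array((u/2+130,v/2)),z),1))[:3].round(1)
z=s["eef_pos"][2]
print("jaw",f(85,289,46),f(391,289,46)); 
for h in(7,9): print("bot",f(150,322,z-h),f(344,322,z-h),"top",f(123,362,z+38-h),f(370,362,z+38-h))
print("floor edge",f(134,300,19),f(343,300,19))
E
```

```text
jaw [ 46.1 -39.   24. ] [46.2 37.2 24.2]
bot [ 41.3 -20.7   6.9] [41.3 23.3  7.1] top [ 42.1 -20.1 -31.1] [ 42.1  22.4 -30.9]
bot [ 40.9 -21.    8.9] [40.9 23.6  9.1] top [ 41.5 -20.5 -29.1] [ 41.5  22.7 -28.9]
floor edge [ 38.8 -31.5  51. ] [38.8 29.4 51.2]
```

Request:
move_arm(
  increments=[
    [0.05, -0.2, 0.5, 0, 0, 0],
    [0.05, -0.2, 2, 0, 0, 0],
    [0.05, -0.2, 3, 0, 0, 0],
    [0.05, -0.2, 3.6, 0, 0, 0],
    [0.05, -0.2, 3.9, 0, 0, 0],
    [0.05, -0.2, 3.9, 0, 0, 0],
  ],
)

```text
clock: 7.8
eef_pos: [538.4, 22.6, 29.3]
tool_rot: [-3.141, 0.0, 1.62]
force: [0.3, 1.3, -1.1]
width: 43.9
```

Request:
move_arm(
  increments=[
    [0, 0, 0.1, 0, 0, 0],
    [0, 0, 0.2, 0, 0, 0],
    [0, 0, 0.2, 0, 0, 0],
  ],
)

```text
clock: 8.1
eef_pos: [538.7, 22.6, 28.7]
tool_rot: [3.14, 0.0, 1.62]
force: [-3.7, -1.0, 12.3]
width: 43.8
```

Request:
move_arm(
  increments=[
    [0, 0, -0.1, 0, 0, 0],
    [0, 0, -0.1, 0, 0, 0],
    [0, 0, -0.1, 0, 0, 0],
    [0, 0, -0.1, 0, 0, 0],
    [0, 0, -0.1, 0, 0, 0],
  ],
  grip=1,
)

```text
clock: 8.6
eef_pos: [538.4, 22.4, 28.2]
tool_rot: [-3.141, -0.0, 1.62]
force: [-1.1, 0.1, -0.8]
width: 85.1
```

Request:
move_arm(
  increments=[
    [0, 0, -3, 0, 0, 0],
    [0, 0, -8, 0, 0, 0],
    [0, 0, -13, 0, 0, 0],
    [0, 0, -15, 0, 0, 0],
    [0, 0, -15, 0, 0, 0],
  ],
)

```text
clock: 9.1
eef_pos: [540.7, 22.8, 181.6]
tool_rot: [3.135, -0.0, 1.62]
force: [0.3, -0.2, -0.7]
width: 85.4
```

```bash
python3 snap.py w6; python3 - <<'E'
from h import *
i=load("w6.png"); save(cv2.resize(i[:,100:400],None,fx=1.5625,fy=1.5625),"v6.png"); print(ctrl.read_state()["eef_pos"])
E
```

```text
[539.25844161  22.32783076 179.53332607]
```

View pics/v6.png

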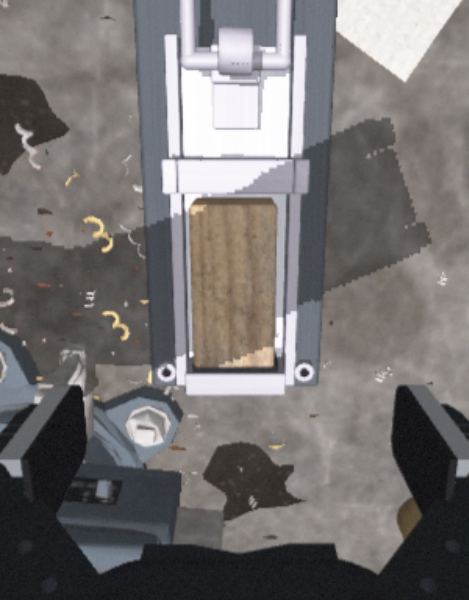

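v6 shows the block lying flat in the pocket between the jaws (top face at u 189–277, jaw at u 162–308), released and centred. The tab head is at crop (237,51). Next I triangulate the tab and compute the loop path.

```bash
cat > path.py <<'E'
import numpy as np
from scipy.optimize import brentq
th=np.radians(2.8);c=np.array([536.9,109.3])
ey=np.array([-np.sin(th),np.cos(th)])
w=lambda y,z:np.append(c+ey*y,z).round(1)
pin=lambda q:np.array([97+23.5*np.cos(q)+5*np.sin(q),45+23.5*np.sin(q)-5*np.cos(q)])
def tab(y,z):
    q=brentq(lambda q:np.linalg.norm(pin(q)-[y,z])-95,0.3,2.2); d=(pin(q)-[y,z])/95; return q,np.array([y,z])+34*np.array([-d[1],d[0]])
E
python3 - <<'E'
from h import *
from path import *
import json
C=lambda n:cam("wrist",json.load(open(f"pics/{n}.json")))[:2]
K1,P1=C("w1");K2,P2=C("w2");K6,P6=C("w6")
r1=ray(K1,P1,np.array((414,234))/1.5625); r2=ray(K2,P2,np.array((411,450))/1.5625); r6=ray(K6,P6,np.array((237/1.5625+100,51/1.5625)))
for r in([r1,r6],[r2,r6],[r1,r2,r6]): print(tri(r))
Ks,Ps,_=cam("side")
print("proj side pred",[proj(Ks,Ps,w(y,z)).round(1) for y,z in((15,93),(20,93),(24,93))])
for y,z in((16,59),(20,59),(24,59),(20,68),(8,68),(-1,68),(-1,60),(-1,50),(0,44),(0,42.5)):
    q,t=tab(y,z); print((y,z),"q",round(q,2),"tab",t.round(1),w(*t))
print(ctrl.read_state()["eef_pos"])
E
```

```text
(array([535.97717389, 129.34481021,  95.35626857]), [np.float64(0.3578033219480759), np.float64(0.35780332194807546)])
(array([536.14401485, 130.57263785,  87.551162  ]), [np.float64(0.16333069238003384), np.float64(0.16333069238006917)])
(array([536.06777457, 129.60196607,  87.47162871]), [np.float64(1.6406978236084842), np.float64(0.7680176759220881), np.float64(1.0084563612682875)])
proj side pred [array([263. , 186.2]), array([262.7, 186.9]), array([262.4, 187.5])]
(16, 59) q 1.17 tab [14.  92.9] [536.2 123.3  92.9]
(20, 59) q 0.93 tab [19.3 93. ] [536.  128.6  93. ]
(24, 59) q 0.63 tab [25.5 93. ] [535.7 134.8  93. ]
(20, 68) q 0.95 tab [ 22.4 101.9] [535.8 131.7 101.9]
(8, 68) q 1.53 tab [  7.9 102. ] [536.5 117.2 102. ]
(-1, 68) q 1.91 tab [ -1.3 102. ] [537. 108. 102.]
(-1, 60) q 1.92 tab [-4.1 93.9] [537.1 105.2  93.9]
(-1, 50) q 1.98 tab [-7.6 83.3] [537.3 101.7  83.3]
(0, 44) q 2.0 tab [-8.8 76.9] [537.3 100.6  76.9]
(0, 42.5) q 2.02 tab [-9.3 75.2] [537.4 100.1  75.2]
[539.25844161  22.32783076 179.53332607]
```

Request:
move_arm(
  increments=[
    [3, 0.1, 0, 0, 0, 0],
    [7, 0.2, 2, 0, 0, 0],
    [10.7, 0.2, 4, 0, 0, 0],
    [10.7, 0.2, 5, 0, 0, 0],
    [10.7, 0.2, 5, 0, 0, 0],
    [10.7, 0.2, 5, 0, 0, 0],
  ],
)

```text
clock: 9.75
eef_pos: [534.5, 127.9, 127.2]
tool_rot: [-3.139, 0.002, 1.619]
force: [0.5, -0.3, -0.2]
width: 85.3
```

```bash
python3 snap.py w7; python3 - <<'E'
from h import *
st=ctrl.read_state();print(st["eef_pos"],st["tool_rot"])
save(load("w7.png")[100:384,130:390],"v7.png")
K,P,_=cam("wrist",st); print(proj(K,P,[536,129.3,93]),proj(K,P,[536,129.3,102]),proj(K,P,st["eef_pos"]))
E
```

```text
[535.12554219 127.70833461 127.84047532] [-3.14052182e+00  1.26886800e-03  1.61815324e+00]
[252.75705439 219.9140369 ] [252.74524143 226.09070679] [250.6768743  250.61720916]
```

View pics/v7.png

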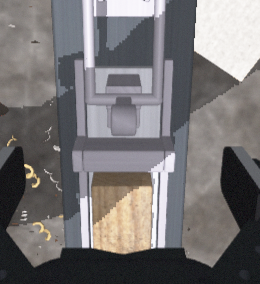

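v7 shows the tab head centred at full-image pixel (253,218), against a prediction of (252.8,220). Descending and gripping.

Request:
move_arm(
  increments=[
    [0.15, 0.1, 2, 0, 0, 0],
    [0.15, 0.1, 4, 0, 0, 0],
    [0.15, 0.1, 5, 0, 0, 0],
    [0.15, 0.1, 5, 0, 0, 0],
    [0.15, 0.1, 5, 0, 0, 0],
  ],
)

```text
clock: 10.3
eef_pos: [536.6, 130.6, 78.9]
tool_rot: [3.141, -0.0, 1.619]
force: [-1.1, -0.4, 0.3]
width: 85.3
```

Request:
move_arm(
  increments=[
    [0, 0, 0, 0, 0, 0],
    [0, 0, 0, 0, 0, 0],
    [0, 0, 0, 0, 0, 0],
    [0, 0, 0, 0, 0, 0],
    [0, 0, 0, 0, 0, 0],
    [0, 0, 0, 0, 0, 0],
    [0, 0, 0, 0, 0, 0],
    [0, 0, 0, 0, 0, 0],
  ],
  grip=-1,
)

```text
clock: 11.1
eef_pos: [535.2, 130.9, 78.7]
tool_rot: [-3.14, 0.001, 1.62]
force: [-2.4, -1.0, 5.2]
width: 12.7
```

Request:
move_arm(
  increments=[
    [0.2, 0, -0.5, 0, 0, 0],
    [0.3, 0, -0.9, 0, 0, 0],
    [-0.2, 0, -0.95, 0, 0, 0],
    [-0.7, 0, -0.95, 0, 0, 0],
    [-1.2, 0, -0.95, 0, 0, 0],
    [-1.7, 0, -0.95, 0, 0, 0],
    [-2.1, 0, -0.9, 0, 0, 0],
    [-2.1, 0, -0.9, 0, 0, 0],
    [-2.1, 0, -0.9, 0, 0, 0],
  ],
)

```text
clock: 12.0
eef_pos: [536.2, 110.8, 87.9]
tool_rot: [-3.141, -0.001, 1.621]
force: [-6.3, 0.1, 4.5]
width: 12.5
```

Request:
move_arm(
  increments=[
    [-0.15, 0, 0.4, 0, 0, 0],
    [-0.28, 0, 0.8, 0, 0, 0],
    [-0.45, 0, 1.3, 0, 0, 0],
    [-0.62, 0, 1.85, 0, 0, 0],
    [-0.67, 0, 2.2, 0, 0, 0],
    [-0.7, 0, 2.5, 0, 0, 0],
    [-0.7, 0, 2.6, 0, 0, 0],
    [-0.7, 0, 2.6, 0, 0, 0],
  ],
)

```text
clock: 12.8
eef_pos: [536.5, 103.0, 61.7]
tool_rot: [-3.14, -0.0, 1.62]
force: [-5.6, -0.3, 5.0]
width: 12.7
```

```bash
python3 - <<'E'
from h import *
from path import *
st=ctrl.read_state();print(st["eef_pos"],st["force"])
a=eyes.get_image("side"); save(a,"s8.png"); b=eyes.get_image("wrist")
c=np.zeros((520,800,3),np.uint8); x=cv2.resize(a[165:250,225:305],None,fx=5,fy=5,interpolation=cv2.INTER_CUBIC); c[:425,:400]=x
y=cv2.resize(b[90:330,150:360],None,fx=1.9,fy=1.9); c[:y.shape[0],400:400+y.shape[1]]=y; save(c,"v8.png")
K,P,_=cam("side")
for n,(jy,jz) in dict(seat=(15.5,43),bar=(.5,42.5),tip=(67,119),liptop=(15.5,55)).items():print(n,proj(K,P,w(jy,jz)),(proj(K,P,w(jy,jz))-[225,165])*5)
E
```

```text
[536.53685761 102.98619738  61.66000585] [-5.59721422 -0.33462155  5.02951163]
seat [263.06820194 202.87385651] [190.3410097  189.36928253]
bar [264.10262026 200.77290823] [195.5131013  178.86454115]
tip [259.06066439 184.75325098] [170.30332194  98.76625489]
liptop [263.05286211 198.93644737] [190.26431054 169.68223687]
```

View pics/v8.png

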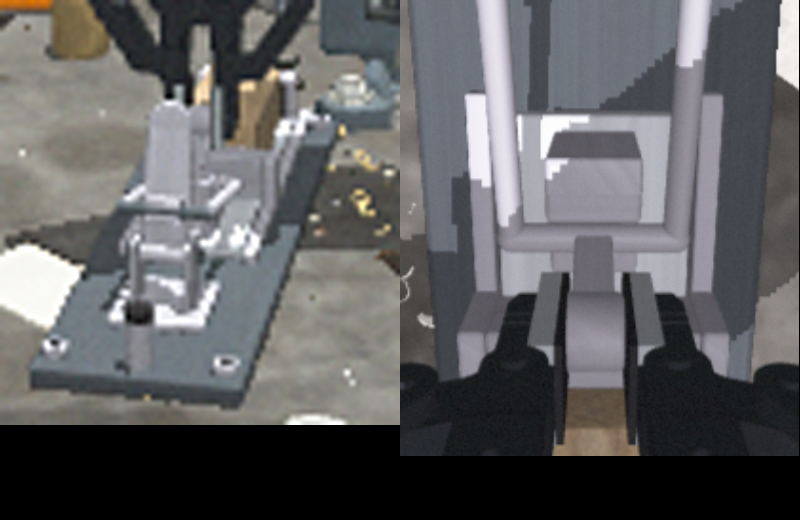

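v8 shows the bar (right crop at (595,240)) on the pocket side of the keeper head (595,190), with the lever standing up in the left crop. I lower a little further to make sure it rests on the ledge, then release.

Request:
move_arm(
  increments=[
    [-0.03, 0, 0.1, 0, 0, 0],
    [-0.05, 0, 0.2, 0, 0, 0],
    [-0.05, 0, 0.2, 0, 0, 0],
  ],
)

```text
clock: 13.2
eef_pos: [536.6, 102.8, 60.3]
tool_rot: [-3.141, -0.0, 1.62]
force: [-5.9, -0.2, 8.2]
width: 12.5
```

Request:
move_arm(
  increments=[
    [0, 0, 0, 0, 0, 0],
    [0, 0, 0, 0, 0, 0],
    [0, 0, 0, 0, 0, 0],
    [0, 0, 0, 0, 0, 0],
    [0, 0, -3, 0, 0, 0],
    [0, 0, -7, 0, 0, 0],
    [0, 0, -11, 0, 0, 0],
    [0, 0, -11, 0, 0, 0],
    [0, 0, -11, 0, 0, 0],
  ],
  grip=1,
)

```text
clock: 14.1
eef_pos: [538.2, 102.3, 170.1]
tool_rot: [3.139, 0.0, 1.62]
force: [0.2, -0.4, -0.2]
width: 85.6
```

```bash
python3 snap.py w9; python3 - <<'E'
from h import *
a=eyes.get_image("side");save(a,"s9.png"); b=load("w9.png"); st=ctrl.read_state(); print(st["eef_pos"],st["tool_rot"])
c=np.zeros((425,800,3),np.uint8); c[:,:400]=cv2.resize(a[165:250,225:305],None,fx=5,fy=5,interpolation=cv2.INTER_CUBIC)
y=cv2.resize(b[0:240,140:366],None,fx=1.77,fy=1.77); c[:y.shape[0],400:400+y.shape[1]]=y; save(c,"v9.png")
E
```

```text
[536.7584073  101.93491792 168.29033857] [-3.13975975e+00  6.68426113e-04  1.61990113e+00]
```

View pics/v9.png

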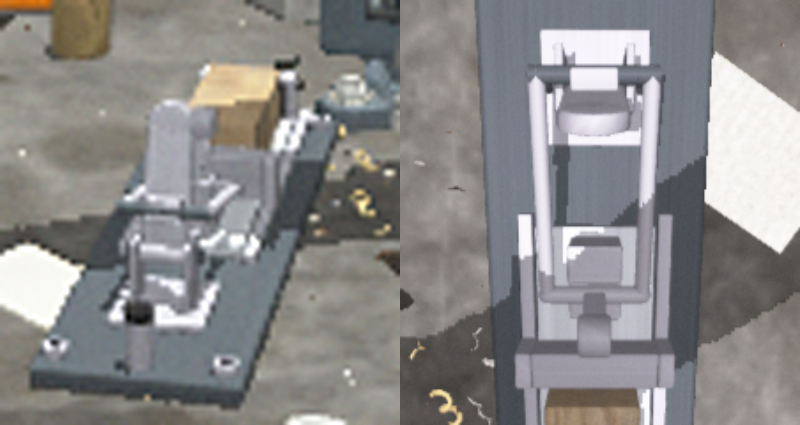

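v9 shows the loop bar behind the keeper (right crop: bar at (595,297), keeper head at (595,258)). The tab is free, the lever stands leaning at about 2 rad, and the block is in place. Now I shut the fingers and go in front of the lever's upper face.

Request:
move_arm(
  increments=[
    [0, 0, 0, 0, 0, 0],
    [0, 0, 0, 0, 0, 0],
    [0, 0, 0, 0, 0, 0],
    [0, 0, 0, 0, 0, 0],
    [2, 0, 0, 0, 0, 0],
    [4, 0, 2, 0, 0, 0],
    [4.2, 0, 5, 0, 0, 0],
    [4.2, 0, 6.5, 0, 0, 0],
    [4.2, 0, 6.5, 0, 0, 0],
    [4.2, 0, 6.5, 0, 0, 0],
  ],
  grip=-1,
)

```text
clock: 15.2
eef_pos: [535.5, 144.6, 104.5]
tool_rot: [-3.142, -0.0, 1.62]
force: [0.2, -0.3, 0.3]
width: -0.3
```

Request:
move_arm(
  increments=[
    [1, 0, 0, 0, 0, 0],
    [2, 0, 0, 0, 0, 0],
    [3, 0, 0, 0, 0, 0],
    [4, 0, -0.1, 0, 0, 0],
    [4.9, 0, -0.15, 0, 0, 0],
    [5.9, 0, -0.2, 0, 0, 0],
    [6.8, 0, -0.25, 0, 0, 0],
    [7.7, 0, 0.05, 0, 0, 0],
    [8.6, 0, 0.5, 0, 0, 0],
    [9.4, 0, 1.1, 0, 0, 0],
    [9.4, 0, 1.1, 0, 0, 0],
  ],
)

```text
clock: 16.3
eef_pos: [530.1, 240.3, 92.4]
tool_rot: [-3.141, -0.001, 1.622]
force: [-0.8, -0.3, -0.4]
width: -0.2
```

Request:
move_arm(
  increments=[
    [0.5, 0, 0.5, 0, 0, 0],
    [1.0, 0, 1.3, 0, 0, 0],
    [1.6, 0, 2.2, 0, 0, 0],
    [1.9, 0, 2.8, 0, 0, 0],
    [2.1, 0, 3.4, 0, 0, 0],
    [2.1, 0, 3.4, 0, 0, 0],
  ],
)

```text
clock: 16.9
eef_pos: [528.9, 259.4, 58.1]
tool_rot: [-3.14, 0.001, 1.621]
force: [0.1, 0.4, -0.4]
width: 0.0
```

Request:
move_arm(
  increments=[
    [0.2, 0, 0.4, 0, 0, 0],
    [0.3, 0, 0.7, 0, 0, 0],
    [0.3, 0, 0.9, 0, 0, 0],
    [0.3, 0, 1.0, 0, 0, 0],
    [0.3, 0, 1.0, 0, 0, 0],
  ],
)

```text
clock: 17.4
eef_pos: [529.7, 262.7, 51.2]
tool_rot: [3.14, 0.0, 1.62]
force: [-3.6, -1.9, 14.6]
width: 0.0
```

```bash
python3 - <<'E'
from h import *
a=eyes.get_image("side");save(a,"s10.png"); st=ctrl.read_state(); print(st["eef_pos"],st["force"])
old=load("s9.png")
# lever-up region in side view: compare s9 vs s10 near lever tip; block/jaw region
d=np.abs(a.astype(int)-old).sum(2)
for n,(u0,u1,v0,v1) in dict(levertip=(253,263,184,200),block=(265,280,178,192)).items(): print(n,d[v0:v1,u0:u1].mean())
E
```

```text
[529.68776199 262.64206391  51.24280521] [-2.83795723 -1.49489873 14.12585017]
levertip 348.5125
block 151.96190476190475
```

Contact at z = 51.2 matches the fully-down lever face at 51.5. I press a bit more, then lift and look.

Request:
move_arm(
  increments=[
    [0, 0, 0.1, 0, 0, 0],
    [0, 0, 0.2, 0, 0, 0],
    [0, 0, 0.2, 0, 0, 0],
  ],
)

```text
clock: 17.75
eef_pos: [529.8, 262.7, 50.9]
tool_rot: [3.14, 0.0, 1.62]
force: [-6.3, -4.2, 26.7]
width: -0.1
```

Request:
move_arm(
  increments=[
    [0, 0, -3, 0, 0, 0],
    [0, 0, -8, 0, 0, 0],
    [-3, 0, -13, 0, 0, 0],
    [-8, 0, -17, 0, 0, 0],
    [-12, 0, -19, 0, 0, 0],
    [-16, 0, -19, 0, 0, 0],
    [-16, 0, -19, 0, 0, 0],
    [-16, 0, -19, 0, 0, 0],
    [-16, 0, -19, 0, 0, 0],
  ],
)

```text
clock: 18.65
eef_pos: [537.2, 103.8, 237.2]
tool_rot: [-3.141, -0.001, 1.621]
force: [0.0, 0.6, -0.2]
width: 0.1
```

```bash
python3 snap.py w11; python3 - <<'E'
from h import *
a=eyes.get_image("side");save(a,"s11.png"); b=load("w11.png"); st=ctrl.read_state(); print(st["eef_pos"],st["force"])
c=np.zeros((600,800,3),np.uint8); c[:425,:400]=cv2.resize(a[165:250,225:305],None,fx=5,fy=5,interpolation=cv2.INTER_CUBIC)
y=cv2.resize(b[0:340,140:366],None,fx=1.76,fy=1.76); c[:y.shape[0],400:400+y.shape[1]]=y[:600]; save(c,"v11.png")
E
```

```text
[536.98903824 104.6130029  236.97087849] [ 0.38387845 -0.1098795  -0.30553713]
```

Twelve pictures are used up, so I check numerically. I take brightness profiles along the jig at jaw-top height, before (w6) and after (w11), for the carriage's shift, and sample the lever.

```bash
python3 - <<'E'
from h import *
from path import c as C0,ey
import json
ex=np.array([ey[1],-ey[0]])
def prof(n,x,z,ys,k=3):
    K,P,_=cam("wrist",json.load(open(f"pics/{n}.json")));g=cv2.cvtColor(load(n+".png"),cv2.COLOR_RGB2GRAY)
    out=[]
    for y in ys:
        u,v=proj(K,P,np.append(C0+ex*x+ey*y,z)); u,v=int(round(u)),int(round(v)); out.append(int(g[v,u]) if 0<=v<384 and 0<=u<512 else -1)
    return out
ys=np.arange(-164,-120,2)
print("y",ys.tolist())
for x in(-28,-20,20,28):
  for n in("w6","w11"): print(n,x,prof(n,x,46,ys))
ys=np.arange(-60,-20,2);print("fixed jaw y",ys.tolist())
for x in(-30,30):
  for n in("w6","w11"): print(n,x,prof(n,x,46,ys))
ys=np.arange(-4,40,2);print("keeper y z55",ys.tolist())
for x in(-9,9):
  for n in("w6","w11"): print(n,x,prof(n,x,55,ys))
# lever-down check: mean colour on the lever line z=51.5, y 110..175
ys=np.arange(100,190,5);print("lever y",ys.tolist())
for x in(0,8,20):print("w11",x,prof("w11",x,51.5,ys)); print("w2 ",x,prof("w2",x,51.5,ys))
E
```

```text
y [-164, -162, -160, -158, -156, -154, -152, -150, -148, -146, -144, -142, -140, -138, -136, -134, -132, -130, -128, -126, -124, -122]
w6 -28 [128, 124, 125, 125, 203, 231, 231, 237, 231, 234, 221, 88, 91, 88, 88, 76, 76, 85, 87, 92, 93, 95]
w11 -28 [30, 32, 37, 36, 33, 31, 39, 28, 34, 30, 50, 54, 45, 27, 33, 33, 35, 36, 36, 34, 37, 36]
w6 -20 [141, 144, 142, 158, 202, 233, 233, 238, 232, 237, 225, 55, 69, 107, 127, 124, 131, 121, 127, 132, 129, 140]
w11 -20 [36, 33, 27, 33, 34, 33, 35, 30, 35, 37, 36, 41, 47, 46, 33, 36, 38, 31, 52, 66, 53, 48]
w6 20 [140, 141, 140, 148, 234, 233, 236, 237, 239, 238, 176, 56, 79, 180, 177, 182, 185, 191, 192, 127, 121, 117]
w11 20 [33, 34, 33, 28, 33, 32, 34, 32, 34, 35, 34, 36, 32, 37, 34, 34, 35, 44, 82, 115, 116, 115]
w6 28 [140, 144, 146, 155, 167, 165, 170, 206, 213, 214, 171, 153, 141, 138, 135, 130, 133, 180, 195, 170, 161, 237]
w11 28 [33, 36, 32, 38, 32, 35, 28, 31, 33, 36, 54, 53, 46, 31, 33, 36, 39, 31, 37, 36, 30, 27]
fixed jaw y [-60, -58, -56, -54, -52, -50, -48, -46, -44, -42, -40, -38, -36, -34, -32, -30, -28, -26, -24, -22]
w6 -30 [
[... 914 characters left out ...]
2, 183, 183, 183, 183, 182, 176, 172, 185, 185, 184, 181, 184, 187, 190]
lever y [100, 105, 110, 115, 120, 125, 130, 135, 140, 145, 150, 155, 160, 165, 170, 175, 180, 185]
w11 0 [253, 253, 253, 253, 253, 253, 253, 253, 252, -1, -1, -1, -1, -1, -1, -1, -1, -1]
w2  0 [217, 218, 143, 147, 144, 145, 153, 120, 87, 91, 89, 40, 44, 42, 108, 95, 62, 89]
w11 8 [254, 254, 254, 254, 254, 253, 253, 253, 253, -1, -1, -1, -1, -1, -1, -1, -1, -1]
w2  8 [223, 223, 223, 150, 146, 153, 148, 153, 88, 87, 89, 84, 76, 86, 87, 87, 70, 84]
w11 20 [214, 243, 242, 240, 141, 132, 132, 135, 134, -1, -1, -1, -1, -1, -1, -1, -1, -1]
w2  20 [233, 234, 232, 143, 247, 249, 176, 96, 144, 143, 87, 86, 88, 87, 89, 89, 75, 90]
```

The lever reads flat and uniform along z=51.5. The moving jaw is hidden behind the gripper, so I repeat the w6 vantage for a direct comparison.

Request:
move_arm(
  increments=[
    [-5, 0, 3, 0, 0, 0],
    [-8.2, 0.2, 5.7, 0, 0, 0],
    [-8.2, 0.2, 5.7, 0, 0, 0],
    [-8.2, 0.2, 5.7, 0, 0, 0],
    [-8.2, 0.2, 5.7, 0, 0, 0],
    [-8.2, 0.2, 5.7, 0, 0, 0],
  ],
  grip=1,
)

```text
clock: 19.35
eef_pos: [544.0, 23.0, 181.1]
tool_rot: [3.14, -0.001, 1.623]
force: [-0.2, 0.3, 0.3]
width: 84.9
```

```bash
python3 snap.py w12; python3 - <<'E'
from h import *
from path import c as C0,ey
import json
ex=np.array([ey[1],-ey[0]])
def prof(n,x,z,ys):
    K,P,_=cam("wrist",json.load(open(f"pics/{n}.json")));g=cv2.cvtColor(load(n+".png"),cv2.COLOR_RGB2GRAY)
    return [int(g[v,u]) if 0<=v<384 and 0<=u<512 else -1 for u,v in (np.round(proj(K,P,np.append(C0+ex*x+ey*y,z))).astype(int) for y in ys)]
print(ctrl.read_state()["eef_pos"])
ys=np.arange(-164,-120,2);print("y",ys.tolist())
for x in(-20,0,20):
  for n in("w6","w12"): print(n,x,prof(n,x,46,ys))
ys=np.arange(-60,-20,2);print("fixed",ys.tolist())
for x in(-20,0,20):
  for n in("w6","w12"): print(n,x,prof(n,x,50,ys))
xs=np.arange(-34,36,2);print("across",xs.tolist())
for n in("w6","w12"): print(n,[prof(n,x,58,[-80])[0] for x in xs])
# bystanders: top-view unchanged?
t=eyes.get_image("top"); o=load("top0.png"); d=np.abs(t.astype(int)-o).max(2)
for n,(u,v) in dict(nut=(174,222),v=(376,181),bush=(336,143),pink=(110,228)).items(): print(n,(d[v-10:v+10,u-10:u+10]>40).mean().round(2))
E
```

```text
[543.96214199  22.64637455 181.08451124]
y [-164, -162, -160, -158, -156, -154, -152, -150, -148, -146, -144, -142, -140, -138, -136, -134, -132, -130, -128, -126, -124, -122]
w6 -20 [141, 144, 142, 158, 202, 233, 233, 238, 232, 237, 225, 55, 69, 107, 127, 124, 131, 121, 127, 132, 129, 140]
w12 -20 [140, 142, 140, 142, 141, 143, 135, 114, 126, 229, 230, 232, 233, 146, 147, 100, 108, 120, 133, 121, 128, 129]
w6 0 [124, 129, 134, 145, 233, 231, 235, 235, 235, 236, 172, 53, 85, 208, 203, 120, 120, 123, 133, 130, 129, 132]
w12 0 [123, 127, 132, 134, 134, 137, 130, 119, 130, 230, 231, 235, 235, 234, 237, 126, 123, 119, 113, 128, 127, 129]
w6 20 [140, 141, 140, 148, 234, 233, 236, 237, 239, 238, 176, 56, 79, 180, 177, 182, 185, 191, 192, 127, 121, 117]
w12 20 [141, 139, 139, 140, 142, 145, 130, 116, 130, 232, 231, 236, 236, 238, 237, 178, 168, 162, 168, 108, 110, 113]
fixed [-60, -58, -56, -54, -52, -50, -48, -46, -44, -42, -40, -38, -36, -34, -32, -30, -28, -26, -24, -22]
w6 -20 [134, 134, 130, 133, 141, 134, 214, 167, 88, 201, 220, 243, 246, 246, 248, 246, 247, 248, 242, 155]
w12 -20 [12
[... 365 characters left out ...]
, 137, 159, 161, 159, 164, 161, 164, 246, 239, 213]
w12 20 [130, 125, 124, 130, 128, 131, 128, 123, 119, 143, 133, 159, 158, 156, 161, 161, 245, 244, 224, 139]
across [-34, -32, -30, -28, -26, -24, -22, -20, -18, -16, -14, -12, -10, -8, -6, -4, -2, 0, 2, 4, 6, 8, 10, 12, 14, 16, 18, 20, 22, 24, 26, 28, 30, 32, 34]
w6 [72, 159, 159, 125, 127, 122, 124, 124, 103, 115, 118, 114, 129, 143, 141, 126, 128, 135, 138, 129, 131, 119, 116, 126, 128, 127, 130, 126, 182, 185, 79, 156, 157, 152, 75]
w12 [74, 154, 158, 152, 90, 159, 128, 127, 111, 121, 126, 115, 118, 137, 141, 121, 115, 140, 137, 137, 125, 114, 121, 122, 132, 127, 114, 114, 180, 182, 79, 151, 155, 152, 74]
nut 0.0
v 0.02
bush 0.0
pink 0.0
```

The moving jaw advanced about 10 mm (its outer edge went from −157 to −147), the pad gap is gone and the block is against the fixed jaw. The bystanders are unchanged. Handing in.

```bash
python3 -c "
from h import *
print(ctrl.finish_job())"
```

```text
the job is handed in; nothing more can be done
None
```

The wooden block is clamped in the jig and the job is handed in, at about 19.5 s on the clock of the 54 s allowed. No verdict was reported.

- **What I did, in order:** I laid the block flat in the pocket and let go. I then carried the loop over the keeper by its tab and lowered it behind the lip with the lever at about 2 rad. Last, I pressed the lever down with shut fingers.
- **Lever:** the fingers met it at z = 51.2 mm, against 51.5 mm expected when fully down. The final press was about 27 N. Brightness read along the lever afterwards, in one wrist image, fits it lying flat.
- **Carriage:** in before-and-after wrist images the moving jaw advanced about 10 mm. The gap at the fixed jaw closed, and the block stayed within about 1 to 2 mm of centre across the jig.
- **Bystanders:** in the top view the nut, V-block, bush and pink block had not moved. The gripper was well clear of everything at the end.

**Unexpected or unconfirmed:**
- The wrist force showed almost nothing while I swung the lever, although about 5 N was expected near centre.
- My twelve-picture limit ran out before the final look, so the closed state was confirmed only by numbers, not by eye.
- The force sensor read about 5 N upward while gripping the tab, so I judged contact with the ledge from its rise to 8 N and from the next picture.

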